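# Load the toothed sample into the inspection nest and clamp it

### The job

Take the five-toothed aluminium comb from the blue pad and lower it gently, teeth down, into the blue slotted row of the inspection nest so that every tooth sits in its own slot and its shoulders are fully home; feel for the slots rather than forcing it, because the teeth bend if pushed with more than about 35 N. Then swing the red-handled clamp fully closed over the comb and let go, leaving everything else where it is.

Things in the scene. Friction and masses are not known exactly. Their poses are not given: they have to be found in the camera images.
- comb: the part to load: aluminium comb, 94 mm long (y), 56 mm tall, about 0.18 kg, standing teeth down on the blue pad (pad top 6 mm above table). Origin: centre of its underside, at tooth-tip level; z up. Five teeth 6 mm wide in y, 20 mm in x, 15 mm tall, at y = -40, -20, 0, 20, 40 mm; spine 20 mm thick in x, z 15 to 28 mm. Either way round fits. Teeth bend (job fails) above 35 N against the nest.
- comb_tab (a point): point on the comb's axis 48 mm above its origin, in the grip tab: 16 mm thick in x, 40 mm long in y, z 28 to 56 mm of the comb. Grip it from above, across x.
- nest: inspection nest, fixed: dark base plate 120 x 210 x 12 mm (y -125 to 85 mm), blue slotted row on it, swing clamp at its -y end. Origin: on the table under the middle of the slot row's travel; z up. Fully home, the comb spine rests on the row's top: comb origin at z = 19 mm, tab top at 75 mm, comb y along nest y. The row gives down on springs: rigid to 3 N, then 4 N/mm, hard stop after 4 mm.
- row_mid (a point): middle of the blue row's travel, at its top face (34 mm above table). Row 45 mm wide (x), 128 long (y), five pockets at 20 mm pitch in y, each 7.6 mm wide in y, 25 in x, 18 deep; solid ends 20 mm. The row is locked somewhere along y: its middle pocket lies -9.5 to +9.5 mm in nest y from this point, NOT included in any measured pose; find it by sight or feel. It does not give sideways.
- clamp (a joint): angle (rad) of the swing clamp. 0 = fully closed against its stop: strap lying along nest +y over the tab of a seated comb, 2 mm above it. Growing = open, strap swinging towards nest -x (anticlockwise from above). Starts at 1.35 to 1.9. Stiff: about 4 N at the handle; stays where left. A comb that is not home blocks it.
- clamp_pivot (a point): the clamp's upright pivot axis, at x = 0, y = -95 mm of the nest, 77 mm above the table. Steel strap: 22 mm wide, reaching 105 mm from the pivot, 77 to 85 mm above the table.
- clamp_handle (a point): middle of the clamp's red upright handle, 107 mm above the table; round, 16 mm diameter, 85 to 121 mm above the table, 50 mm from the pivot. Can be pinched from above or pushed sideways.
- spare: smaller brass comb with three teeth, 20 x 42 x 56 mm, standing on the blue pad next to the comb; origin at its underside. Not part of the job
- dowel: loose steel dowel, 16 mm diameter, 20 mm tall, standing on the nest's base plate about 40 mm to the +x side of the slots; origin at its underside. Not part of the job
- ring_gauge: steel ring, 56 mm outside, 18 mm tall, flat on the table; origin at its underside. Not part of the job
- ref_ball: white 25 mm ball on a dark stand, 63 mm tall; origin at its underside. Not part of the job
- eye_bolt: small steel eye bolt standing on the table, about 50 mm tall; origin at its underside. Not part of the job
- driver: screwdriver with orange handle, lying on the table. Not part of the job

How it is judged:
By the outcome, as a careful person would: the job done as asked, in the order asked, and still so for the second after the job is handed in, with the robot touching nothing.
It also fails if it takes over 58 s, if anything falls off the work surface, if the arm or the gripper's body presses on something with over 40 N, if the wrist force passes 120 N, or if a joint passes its speed limit or range.

### The arm

A 7-joint arm with a two-finger parallel gripper is mounted at the origin on the work surface. World frame = base frame: x ahead of the robot, y to its left, z up, the work surface at z = 0. Lengths are in m, angles in rad, forces in N, time in s.
With the tool pointing down it reaches from about 0.4 to 0.9 m from the base axis. Payload 5.5 kg.
Tool frame: the origin (TCP) lies at the very end of the fingers, on their centre line; the grasp point (between the pads) lies 19 mm behind it; z points along the fingers, y is the line along which they close (so a half turn about z gives the same grasp; the last joint's range is limited). The gripper opens to 92 mm and grips with 3 to 60 N. Pads are 19 mm wide; open, the fingers measure 130 mm over their backs; the gripper's body (75 mm by 190 mm) begins 47 mm behind the grasp point.
Start: joints at [-1.007, 0.501, -0.427, 1.55, 0.221, 1.138, -0.21], TCP at [0.193, 0.621, 0.192] pointing down, gripper open.
Joint ranges: [-2.88, 2.88], [-0.31, 2.03], [-1.54, 1.56], [0.2, 2.42], [-1.41, 4.55], [0.19, 2.02], [-2.57, 2.57]. Speed limits (rad/s): [2.57, 2.57, 3.14, 3.14, 3.14, 3.14, 3.14].

### API

Orientations are given as a unit quaternion [w, x, y, z].
In Python, from station import bot, viewer gives the robot as it stands. The module is installed in compiled form; this text tells all that it offers.
- The arm moves only by the tool play_rows, never from a script. Its argument "steps" is a list of rows, each a list of 7 numbers: the turn, a rotation vector about the world's x, y, z in degrees, then the shift along the world's x, y, z in mm, then the closure in counts, from 0 (fully open) to 255 (shut). In form: [[rx, ry, rz, x, y, z, claw], ...]. A call has 1 to 10 rows; each row shifts and turns the commanded pose from where the row before left it; what a row does not reach is not made up. A row lasts 1/8 s, in which the tool goes at most 62.5 mm and 10.7 degrees, less where a joint would pass 70% of its speed; a pose out of reach is approached as far as the arm can. A call is refused whole if a number of a shift passes 62.5 or a number of a turn 10.7, either way. A call with a gripper value outside its range is refused whole. The fingers move at their own pace and stop on an object; the grip force is fixed at half the most. Time passes only in rows, so rows that do not move let the fingers close. It gives the time, the measured TCP pose, the force, the opening and the grip force at its end, in the units of the state.
- bot.observe(): the state, without advancing time (a new reading comes with each control period).
- viewer.capture(name): name is "side" or "top"; returns the picture (400x640x3 uint8, blue, green, red); there is no depth.
- viewer.calibration(name): a dict with "intrinsics" (3x3 intrinsics, pixels), "R" (3x3) and "t" (3): a world point X has camera coordinates R X + t. Camera axes: x right, y down, z forward; pixel columns grow to the right and rows downward; lengths in m; the calibration is good to about 2 mm. A picture is of the moment at which its call begins. calibration takes no time and is no camera call.
- bot.sign_off(): hands the job in; it is judged then, once.
Trained networks look in the newest picture that a camera, given by its name, has taken for a name from the list of things; names that differ only in an ending like _2 or _b are one class to them, and where a whole thing is asked for, a point or a joint stands for the part that bears it (a point fixed in the world has none). Each returns a list of dicts, best first, with "score" (0 to 1); they miss things now and then, are a little off and sometimes report something else, mostly with a low value. They report only what shows in the picture. A call takes as long as a camera call.
- viewer.silhouettes(query, camera): "pixels" (400x640 bool, what is visible of it) and "xy" ([column, row] in pixels, amid what is visible of it).
- viewer.landmark_of(query, camera): "xy" ([column, row] in pixels: a listed point, or the origin of a listed thing).
The state is a dict: "time_s": time; "qpos": joint angles; "qd": joint speeds; "tau": joint torques, N m; "tcp_pos": TCP position; "tcp_rot": TCP orientation; "force": force on the tool from outside, world axes, zero at the start; "moment": the same for the moment, N m; "finger_gap": opening from 0.0 (shut) to 1.0 (fully open); "finger_force": force on a finger pad.
Only numpy, scipy, OpenCV 4.12 (cv2) and the standard library are available. Lean on these libraries where they do the work, as an engineer would, in place of code of your own. Each camera call takes 0.05 s, during which the arm holds its last target. There are 200 camera calls.

## Working session

There is one attempt and no reset: what is moved stays moved. The work goes in short steps, Python scripts to look and compute and a tool call to move; the robot and the scene stay as the last step left them, time stands still between calls to the robot, and variables do not carry over. Pictures are saved under pics/ and viewed, at most 10 in all, crops included, and the job is handed in when it is done.

Besides the shell and the picture viewer there is one more tool, called as name(argument=value, ...) on one line, values as JSON. play_rows: Moves the arm, as the interface text tells. Its arguments: {"type":"object","properties":{"steps":{"type":"array","items":{"type":"array","items":{"type":"number"}}}},"required":["steps"]}

```bash
mkdir -p pics
cat > h.py <<'E'
import numpy as np,cv2
from station import bot,viewer
def cal(c):
    d=viewer.calibration(c);return np.array(d["intrinsics"]),np.array(d["R"]),np.array(d["t"])
def ray(c,xy):
    K,R,t=cal(c);d=R.T@np.linalg.inv(K)@np.array([xy[0],xy[1],1.]);return -R.T@t,d
def atz(c,xy,z):
    o,d=ray(c,xy);return o+d*(z-o[2])/d[2]
def proj(c,X):
    K,R,t=cal(c);p=K@(R@np.asarray(X,float)+t);return p[:2]/p[2]
def tri(a,b):
    (o1,d1),(o2,d2)=ray("top",a),ray("side",b)
    s=np.linalg.lstsq(np.c_[d1,-d2],o2-o1,rcond=None)[0]
    p,q=o1+d1*s[0],o2+d2*s[1];return (p+q)/2,np.linalg.norm(p-q)
E
python3 - <<'E'
from h import *
for c in("top","side"):
    cv2.imwrite(f"pics/{c}0.png",viewer.capture(c))
s=bot.observe();print({k:np.round(s[k],3) for k in s})
for c in("top","side"):
    K,R,t=cal(c);print(c,-R.T@t,R[2],K[0,0])
np.set_printoptions(precision=4,suppress=True)
for q in["comb","comb_tab","nest","row_mid","clamp_pivot","clamp_handle","spare","dowel"]:
    r={c:viewer.landmark_of(q,c) for c in("top","side")}
    print(q,[(c,[(np.round(x["xy"],1).tolist(),round(x["score"],2)) for x in r[c][:2]]) for c in r])
    if r["top"] and r["side"]: print("   ",tri(r["top"][0]["xy"],r["side"][0]["xy"]))
E
```

```text
{'time_s': np.float64(0.1), 'qpos': array([-1.007,  0.502, -0.427,  1.551,  0.221,  1.138, -0.21 ]), 'qd': array([-0.001, -0.002,  0.001, -0.003,  0.001, -0.002,  0.001]), 'tau': array([-1.1000e-02, -5.6787e+01, -5.8390e+00, -2.7991e+01, -6.9000e-02,
        2.4000e-02,  0.0000e+00]), 'tcp_pos': array([0.192, 0.62 , 0.191]), 'tcp_rot': array([-0.   ,  0.15 ,  0.989, -0.001]), 'force': array([-0.715, -0.307,  0.187]), 'moment': array([ 0.003, -0.037,  0.012]), 'finger_force': np.float64(0.0), 'finger_gap': np.float64(0.997)}
top [ 0.46322947 -0.01958202  0.9482184 ] [ 0.19195431  0.0117826  -0.98133313] 378.8010563205546
side [0.24867878 0.8409873  0.97632343] [ 0.31120889 -0.66520031 -0.6787176 ] 463.1285984739277
comb [('top', [([228.6, 226.9], 0.63)]), ('side', [([313.2, 287.6], 0.84)])]
    (array([0.5646, 0.2221, 0.0131]), np.float64(0.0004934669916355906))
comb_tab [('top', [([397.1, 239.4], 0.57), ([224.9, 223.4], 0.56)]), ('side', [([309.7, 275.7], 0.65)])]
    (array([ 0.6834, -0.2403, -0.542 ]), np.float64(0.23367238882133473))
nest [('top', [([356.3, 222.0], 0.66), ([225.6,
[... 161 characters left out ...]
], 0.76)]), ('side', [([352.9, 198.7], 0.84)])]
    (array([ 0.5897, -0.0979,  0.0361]), np.float64(0.004781778769557506))
clamp_pivot [('top', [([397.0, 219.4], 0.67)]), ('side', [([365.5, 170.9], 0.62), ([348.9, 208.4], 0.57)])]
    (array([ 0.5801, -0.1822,  0.0811]), np.float64(0.004211152099549657))
clamp_handle [('top', [([401.6, 239.7], 0.91)]), ('side', [([380.9, 168.8], 0.73), ([397.7, 148.9], 0.46)])]
    (array([ 0.5333, -0.1868,  0.1017]), np.float64(0.006810602569506316))
spare [('top', []), ('side', [([288.2, 317.4], 0.71)])]
dowel [('top', [([346.4, 197.6], 0.54)]), ('side', [([332.1, 205.9], 0.47)])]
    (array([ 0.6419, -0.0704,  0.009 ]), np.float64(4.1655897466481875e-05))
```

View pics/top0.png

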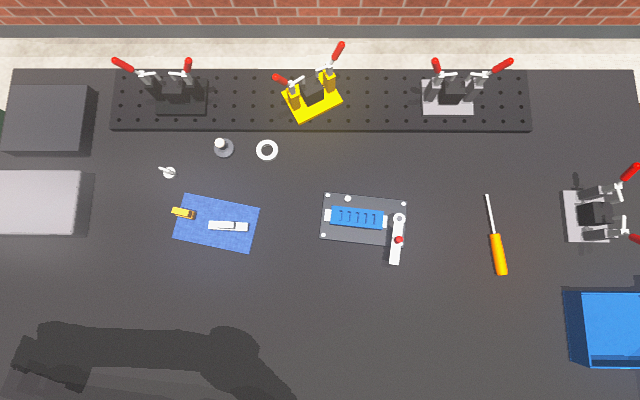

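View pics/side0.png

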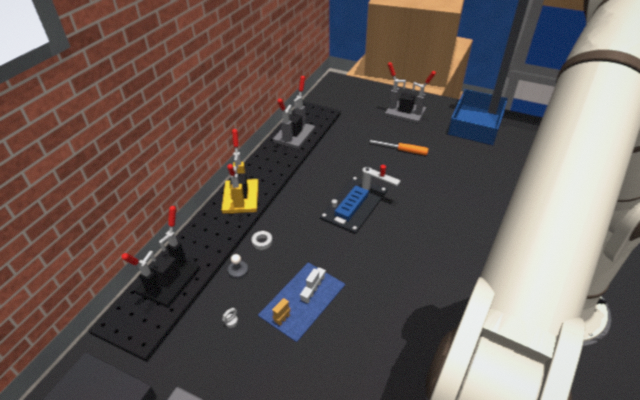

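The top view shows the comb at (228,226), the spare at (183,213), the row at about (357,217), the clamp pivot at (399,218) and the handle at (398,240). The strap points towards −x. The side view shows the same layout. Next I'll zoom in.

```bash
cat > a.py <<'E'
from h import *
np.set_printoptions(precision=4,suppress=True)
im=viewer.capture("top"); 
a=cv2.resize(im[180:275,312:412],None,fx=7.5,fy=6,interpolation=cv2.INTER_CUBIC) if 0 else cv2.resize(im[185:272,312:412],None,fx=6,fy=6,interpolation=cv2.INTER_CUBIC)
cv2.imwrite("pics/nest1.png",a)
b=cv2.resize(im[188:260,165:265],None,fx=6,fy=6,interpolation=cv2.INTER_CUBIC)
cv2.imwrite("pics/comb1.png",b)
for c in("top","side"):
    viewer.capture(c)
    for q in["comb","nest","clamp"]:
        for m in viewer.silhouettes(q,c)[:2]:
            p=m["pixels"].astype(np.uint8);cs=cv2.findContours(p,0,2)[0]
            if not cs: continue
            k=max(cs,key=cv2.contourArea);r=cv2.minAreaRect(k)
            print(c,q,round(m["score"],2),p.sum(),np.round(m["xy"],1),np.round(cv2.boxPoints(r),1).tolist())
E
python3 a.py
```

```text
top comb 0.89 334 [226.8 227.1] [[207.60000610351562, 229.0], [208.3000030517578, 220.1999969482422], [247.60000610351562, 223.0], [246.89999389648438, 231.8000030517578]]
top comb 0.26 4196 [364.  219.3] [[315.8999938964844, 255.10000610351562], [323.70001220703125, 190.39999389648438], [408.5, 200.5], [400.70001220703125, 265.29998779296875]]
top nest 0.57 4229 [365.8 222.4] [[315.8999938964844, 255.0], [323.70001220703125, 190.1999969482422], [408.6000061035156, 200.39999389648438], [400.79998779296875, 265.20001220703125]]
top clamp 0.65 444 [395.  238.8] [[388.79998779296875, 262.79998779296875], [393.3999938964844, 213.39999389648438], [403.70001220703125, 214.3000030517578], [399.1000061035156, 263.79998779296875]]
side comb 0.84 379 [311.9 283.4] [[296.1000061035156, 295.6000061035156], [315.70001220703125, 265.0], [326.29998779296875, 271.79998779296875], [306.79998779296875, 302.3999938964844]]
side nest 0.77 2333 [356.1 200.6] [[318.0, 217.3000030517578], [370.0, 155.10000610351562], [399.70001220703125, 180.0], [347.70001220703125, 242.1999969482422]]
side nest 0.47 234 [227.7 320.2] [[222.0, 308.0], [236.0, 308.0], [236.0, 327.0], [222.0, 327.0]]
side clamp 0.72 230 [380.6 173.8] [[362.1000061035156, 171.1999969482422], [367.0, 159.39999389648438], [401.79998779296875, 173.8000030517578], [396.8999938964844, 185.60000610351562]]
side clamp 0.52 2439 [356.3 201.1] [[318.0, 216.39999389648438], [370.8999938964844, 154.60000610351562], [400.5, 180.0], [347.6000061035156, 241.8000030517578]]
```

View pics/nest1.png

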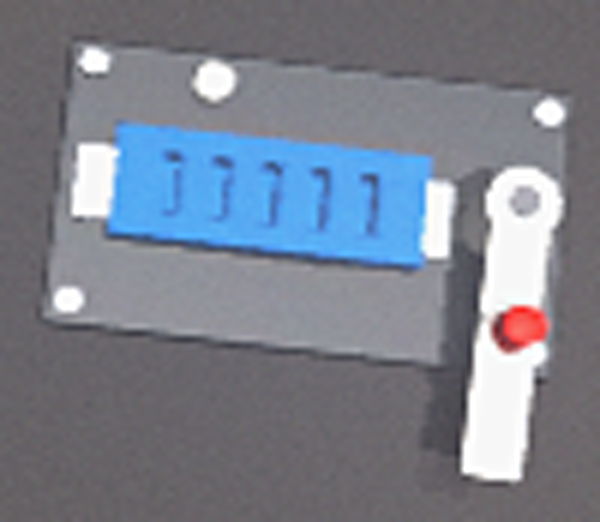

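View pics/comb1.png

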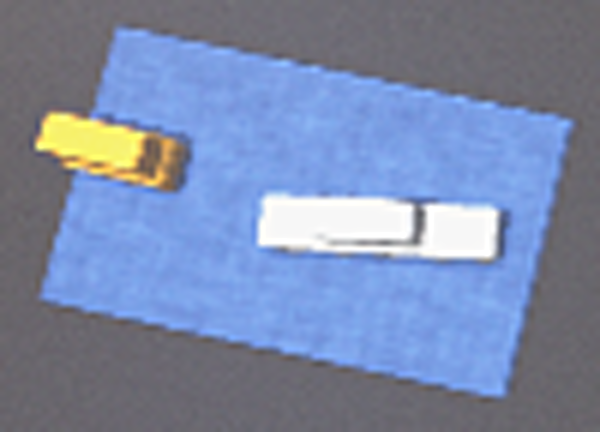

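The nest crop shows the blue row's top corners at about (117,122), (434,157), (424,262) and (106,232), with the pockets at columns 173 to 370. The comb crop shows the tab top spanning (258,195) to (413,245), with the spine extending to about x=500.

```bash
cat > b.py <<'E'
from h import *
np.set_printoptions(precision=4,suppress=True)
def W(p,o,z): return atz("top",[(p[0]+.5)/6-.5+o[0],(p[1]+.5)/6-.5+o[1]],z)
N=(312,185);C=(165,188)
def rep(n,P,o,z):
    w=np.array([W(p,o,z) for p in P]);c=w.mean(0)
    # order: left-top,right-top,right-bot,left-bot in image
    yd=(w[0]+w[3]-w[1]-w[2])[:2]/2;yaw=np.degrees(np.arctan2(-yd[0],yd[1]))
    print(n,c,"len",np.hypot(*yd),"wid",np.hypot(*((w[0]+w[1]-w[2]-w[3])[:2]/2)),"yaw",yaw);return c,yaw
b,yb=rep("base",[(75,42),(570,95),(548,377),(42,318)],N,.012)
r,yr=rep("row",[(117,122),(434,157),(424,262),(106,232)],N,.034)
rep("tab",[(258,195),(416,200),(413,245),(258,245)],C,.062)
print("spine R end",(W((500,207),C,.034)+W((498,258),C,.034))/2)
print("spare",W((95,142),C,.062))
y=np.radians(yr);R=np.array([[np.cos(y),-np.sin(y)],[np.sin(y),np.cos(y)]])
o=b[:2]+R@[0,.020];print("nest origin from base",o,"row off local",R.T@(r[:2]-o))
print("slots",[W((x,q),N,.034)[:2] for x,q in[(173,183),(222,188),(270,194),(319,199),(370,205)]])
pv=W((525,200),N,.085);print("pivot",pv,"origin from pivot",pv[:2]+R@[0,.095])
h=W((523,322),N,.121);print("handle",h,np.linalg.norm((h-pv)[:2]), R.T@(h-pv)[:2])
print("dowel",W((214,78),N,.032))
for c,m in(("top",[[228.6,226.9]]),): print("comb lm",atz(c,m[0],.006))
print("comb side",atz("side",[313.2,287.6],.006),"tab side",atz("side",[309.7,275.7],.054), "tab top",atz("top",[224.9,223.4],.054))
print("rowmid",atz("top",[358.2,215.8],.034),atz("side",[352.9,198.7],.034),"pivot side",atz("side",[365.5,170.9],.077),"top",atz("top",[397,219.4],.077))
E
python3 b.py
```

```text
base [ 0.5876 -0.1111  0.012 ] len 0.20794970438536697 wid 0.11713612592849612 yaw -5.963355544630281
row [ 0.59   -0.0936  0.034 ] len 0.12895905153860168 wid 0.044166981201328843 yaw -5.435221799371746
tab [0.5651 0.2287 0.062 ] len 0.06166365857226235 wid 0.018723590240033356 yaw -0.4328901044790085
spine R end [0.5644 0.1703 0.034 ]
spare [0.5958 0.3263 0.062 ]
nest origin from base [ 0.5895 -0.0912] row off local [ 0.0007 -0.0023]
slots [array([ 0.5937, -0.0544]), array([ 0.5918, -0.0742]), array([ 0.5895, -0.0936]), array([ 0.5877, -0.1134]), array([ 0.5854, -0.134 ])]
pivot [ 0.581  -0.1868  0.085 ] origin from pivot [ 0.59   -0.0922]
handle [ 0.5316 -0.1778  0.121 ] 0.05024348259086413 [-0.0501  0.0043]
dowel [ 0.6376 -0.0712  0.032 ]
comb lm [0.5656 0.224  0.006 ]
comb side [0.5667 0.2175 0.006 ] tab side [0.5741 0.22   0.054 ] tab top [0.5687 0.2209 0.054 ]
rowmid [ 0.5923 -0.0976  0.034 ] [ 0.588  -0.1003  0.034 ] pivot side [ 0.5837 -0.1865  0.077 ] top [ 0.5786 -0.1834  0.077 ]
```

```bash
cat > fit.py <<'E'
from h import *
from scipy.optimize import minimize
S=8
def box(x0,x1,y0,y1,z0,z1): return np.array([[x,y,z] for x in(x0,x1) for y in(y0,y1) for z in(z0,z1)])/1e3
COMB=[box(-10,10,-47,47,15,28),box(-8,8,-20,20,28,56)]+[box(-10,10,y-3,y+3,0,15) for y in(-40,-20,0,20,40)]
ROW=[box(-22.5,22.5,-64,64,14,34)]
BASE=[box(-60,60,-125,85,0,12)]
def render(c,boxes,x,y,z,yaw,win):
    u0,v0,w,h=win;im=np.zeros((h*S,w*S),np.uint8);K,R,t=cal(c)
    a=np.radians(yaw);Q=np.array([[np.cos(a),-np.sin(a),0],[np.sin(a),np.cos(a),0],[0,0,1]])
    for B in boxes:
        p=(R@((B@Q.T)+[x,y,z]).T).T+t;p=(K@p.T).T;p=p[:,:2]/p[:,2:]
        p=((p+.5-[u0,v0])*S-.5).astype(np.float32)
        cv2.fillConvexPoly(im,cv2.convexHull(np.round(p*16).astype(np.int32)),255,shift=4)
    return cv2.resize(im,(w,h),interpolation=cv2.INTER_AREA)/255.
def fit(c,mask,boxes,x0,z,pad=8):
    v,u=np.nonzero(mask);win=(u.min()-pad,v.min()-pad,np.ptp(u)+2*pad,np.ptp(v)+2*pad)
    M=mask[win[1]:win[1]+win[3],win[0]:win[0]+win[2]].astype(float)
    f=lambda p:np.sum((render(c,boxes,p[0]/1e3,p[1]/1e3,z,p[2],win)-M)**2)
    s=np.array([[0,0,0],[6,0,0],[0,6,0],[0,0,6]])
    r=min((minimize(f,np.array(x0)+d,method="Nelder-Mead",options=dict(initial_simplex=np.array(x0)+d+s,xatol=.02,fatol=.01)) for d in([0,0,0],[2,-2,-3],[-2,2,3])),key=lambda r:r.fun)
    return np.round(r.x,2),round(r.fun,1),M.sum()
E
cat > c.py <<'E'
from fit import *
for c in("top","side"):
    im=viewer.capture(c).astype(int)
    m=viewer.silhouettes("comb",c)[0]["pixels"]
    print(c,"comb net",fit(c,m,COMB,[565,219,-3],.006))
    near=cv2.dilate(m.astype(np.uint8),np.ones((7,7)))>0
    B,G,R=im[...,0],im[...,1],im[...,2]
    m2=near&(R>0.75*B)&(R>100);print(c,"comb col",fit(c,m2,COMB,[565,219,-3],.006),m2.sum())
    n=viewer.silhouettes("nest",c)[0]["pixels"]
    blue=(n&(B-R>60)).astype(np.uint8);k=np.ones((5,5))
    cs=cv2.findContours(blue,0,2)[0];k=max(cs,key=cv2.contourArea)
    q=np.zeros_like(blue);cv2.drawContours(q,[k],-1,1,-1)
    print(c,"row",fit(c,q>0,ROW,[590,-94,-5.5],0.))
E
python3 c.py
```

```text
top comb net (array([566.65, 220.95,  -2.32]), np.float64(17.3), np.float64(346.0))
top comb col (array([566.79, 220.61,  -2.57]), np.float64(8.6), np.float64(365.0)) 365
top row (array([590.56, -93.23,  -5.99]), np.float64(24.3), np.float64(993.0))
side comb net (array([568.01, 219.93,  -2.53]), np.float64(20.3), np.float64(419.0))
side comb col (array([567.89, 217.23,  -3.28]), np.float64(35.8), np.float64(400.0)) 400
side row (array([ 591.88, -102.11,   -4.37]), np.float64(88.9), np.float64(501.0))
```

play_rows(steps=[[0, 0, -7.5, 37.5, -40, 0, 0], [0, 0, -7.5, 37.5, -40, 0, 0], [0, 0, -7.5, 37.5, -40, 0, 0], [0, 0, -7.5, 37.5, -40, 0, 0], [0, 0, -7.5, 37.5, -40, 0, 0], [0, 0, -7.5, 37.5, -40, 0, 0], [0, 0, -7.5, 37.5, -40, 0, 0], [0, 0, -7.5, 37.5, -40, 0, 0], [0, 0, -7.5, 37.5, -40, -20, 0], [0, 0, -7.7, 37.5, -40, -20, 0]])

```text
time_s: 2.9
tcp_pos: [0.569, 0.2198, 0.1521]
tcp_rot: [0.0, 0.723, 0.691, 0.001]
force: [0.5, 0.2, -0.2]
finger_gap: 1.002
finger_force: 0.0
```

```bash
cat >> h.py <<'E'
from scipy.spatial.transform import Rotation as Ro
def st():
    s=bot.observe();q=np.array(s["tcp_rot"]);R=Ro.from_quat(q,scalar_first=True).as_matrix()
    a=np.degrees(np.arctan2(R[1,1],R[0,1]))
    print("t",round(float(s["time_s"]),2),"tcp mm",np.round(np.array(s["tcp_pos"])*1e3,2),"yang",round(a,2),"z",np.round(R[:,2],4),"F",np.round(s["force"],2),"M",np.round(s["moment"],2),"gap",round(float(s["finger_gap"])*92,1),"ff",round(float(s["finger_force"]),1))
E
python3 -c "
from h import *
st();print(np.round(bot.observe()['qpos'],2))"
```

```text
t 2.9 tcp mm [569.   219.85 152.1 ] yang -2.66 z [ 1.5e-03  8.0e-04 -1.0e+00] F [ 0.53  0.24 -0.25] M [-0.09  0.01  0.01] gap 92.2 ff 0.0
[-0.41  0.43 -0.    1.71  0.    1.   -0.46]
```

play_rows(steps=[[0, 0, 0, -1.5, 0.5, -40, 0], [0, 0, 0, 0, 0, -40, 0], [0, 0, 0, 0, 0, -24, 0], [0, 0, 0, 0, 0, -10, 0], [0, 0, 0, 0, 0, 0, 0], [0, 0, 0, 0, 0, 0, 0]])

```text
time_s: 3.65
tcp_pos: [0.5671, 0.2219, 0.0393]
tcp_rot: [0.0, 0.722, 0.692, 0.001]
force: [-0.2, -0.1, -0.1]
finger_gap: 0.998
finger_force: 0.0
```

play_rows(steps=[[0, 0, 0, 0, 0, 0, 255], [0, 0, 0, 0, 0, 0, 255], [0, 0, 0, 0, 0, 0, 255], [0, 0, 0, 0, 0, 0, 255], [0, 0, 0, 0, 0, 0, 255], [0, 0, 0, 0, 0, 0, 255], [0, 0, 0, 0, 0, 0, 255], [0, 0, 0, 0, 0, 0, 255]])

```text
time_s: 4.65
tcp_pos: [0.566, 0.2213, 0.0379]
tcp_rot: [-0.0, 0.722, 0.692, -0.0]
force: [0.0, 0.3, -0.7]
finger_gap: 0.177
finger_force: 0.0
```

play_rows(steps=[[0, 0, 0, 0, 0, 0, 255], [0, 0, 0, 0, 0, 0, 255], [0, 0, 0, 0, 0, 10, 255], [0, 0, 0, 0, 0, 30, 255], [0, 0, 0, 0, 0, 40, 255], [0, 0, 0, 0, 0, 0, 255], [0, 0, 0, 0, 0, 0, 255]])

```text
time_s: 5.52
tcp_pos: [0.5659, 0.2213, 0.1183]
tcp_rot: [0.0, 0.722, 0.692, 0.0]
force: [0.1, -0.7, -0.6]
finger_gap: 0.004
finger_force: 0.0
```

```bash
python3 -c "
from fit import *
st()
z=bot.observe()['tcp_pos'][2]-.0319
for c in('top','side'):
    viewer.capture(c);r=viewer.silhouettes('comb',c)
    for m in r[:2]: print(c,round(m['score'],2),m['pixels'].sum(),m['xy'])
"
```

```text
t 5.53 tcp mm [565.94 221.32 118.26] yang -2.43 z [ 4.e-04  2.e-04 -1.e+00] F [ 0.11 -0.71 -0.55] M [-0.11  0.09  0.  ] gap 0.4 ff 0.0
top 0.57 264 [232.7, 226.1]
side 0.89 438 [310.0, 281.7]
```

```bash
python3 -c "
from fit import *
a=[cv2.resize(viewer.capture(c)[y:y+130,x:x+130],None,fx=3,fy=3,interpolation=cv2.INTER_CUBIC) for c,x,y in(('top',165,160),('side',250,210))]
cv2.imwrite('pics/g1.png',np.hstack(a))
"
```

```text
(no output)
```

View pics/g1.png

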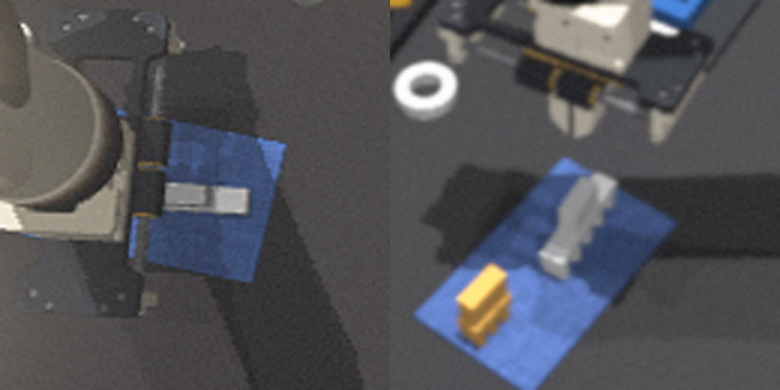

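The comb is still standing on the pad, so the grasp missed. I'll check where the comb is against the projected TCP.

```bash
python3 -c "
from fit import *
p=bot.observe()['tcp_pos']
for c in('top','side'):
    print(c,proj(c,p))
    viewer.capture(c);m=viewer.silhouettes('comb',c)[0]['pixels']
    if c=='side': print(fit(c,m,COMB,[567,220,-3],.006), fit(c,m,COMB,[575,210,-3],.006))
    else:
        v,u=np.nonzero(m);print(u.min(),u.max(),v.min(),v.max(),atz('top',[u.max(),v.mean()],.034))
"
```

```text
top [217.27681683 221.43216379]
220 247 221 230 [0.56563951 0.1721707  0.034     ]
side [312.15879707 260.90666522]
(array([567.9 , 219.67,  -1.97]), np.float64(24.1), np.float64(407.0)) (array([567.81, 220.18,  -1.65]), np.float64(24.0), np.float64(407.0))
```

play_rows(steps=[[0, 0, 0, 1, -0.5, 0, 0], [0, 0, 0, 0, 0, 0, 0], [0, 0, 0, 0, 0, 0, 0], [0, 0, 0, 0, 0, 0, 0], [0, 0, 0, 0, 0, -10, 0], [0, 0, 0, 0, 0, -20, 0], [0, 0, 0, 0, 0, -30, 0], [0, 0, 0, 0, 0, -19, 0], [0, 0, 0, 0, 0, -2, 0], [0, 0, 0, 0, 0, 0, 0]])

```text
time_s: 7.28
tcp_pos: [0.5675, 0.221, 0.0373]
tcp_rot: [0.0, 0.722, 0.692, 0.0]
force: [-0.1, -0.1, 0.5]
finger_gap: 0.992
finger_force: 0.0
```

play_rows(steps=[[0, 0, 0, 0, 0, 0, 190], [0, 0, 0, 0, 0, 0, 190], [0, 0, 0, 0, 0, 0, 190], [0, 0, 0, 0, 0, 0, 190], [0, 0, 0, 0, 0, 0, 190], [0, 0, 0, 0, 0, 0, 190], [0, 0, 0, 0, 0, 0, 190]])

```text
time_s: 8.15
tcp_pos: [0.567, 0.2208, 0.0369]
tcp_rot: [-0.0, 0.722, 0.692, -0.0]
force: [-0.6, 0.1, -0.7]
finger_gap: 0.291
finger_force: 0.0
```

```bash
python3 -c "
from fit import *
st()
a=cv2.resize(viewer.capture('side')[190:320,230:390],None,fx=5,fy=4.6,interpolation=cv2.INTER_CUBIC)
cv2.imwrite('pics/g2.png',a)
"
```

```text
t 8.15 tcp mm [567.01 220.83  36.89] yang -2.43 z [-1.e-04  0.e+00 -1.e+00] F [-0.6   0.12 -0.74] M [-0.06  0.12 -0.02] gap 26.8 ff 0.0
```

View pics/g2.png

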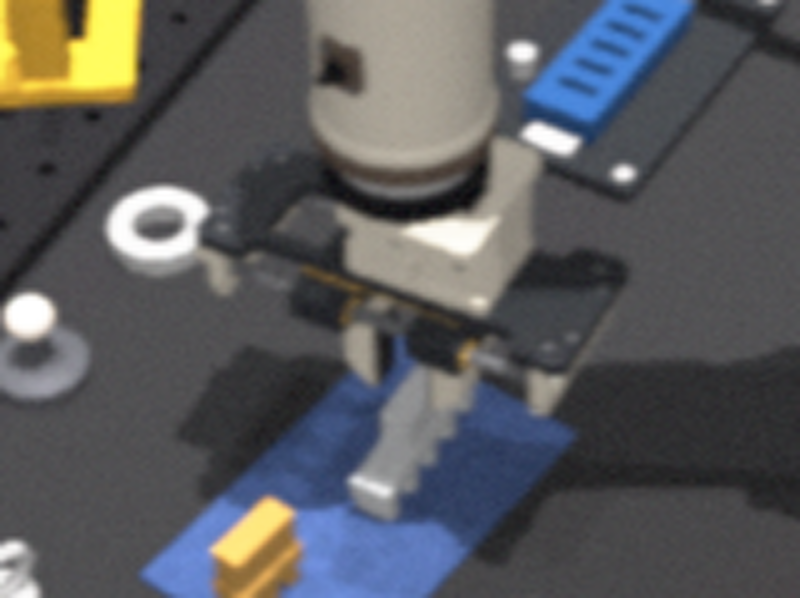

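The picture shows the fingers straddling the far (−y) end of the comb, with their tips at about (304,274) and (320,279). I'll compare that with the calibration.

```bash
python3 -c "
from fit import *
p=np.array(bot.observe()['tcp_pos'])
print('tcp',proj('side',p))
for d in(-.0134,.0134): print(proj('side',p+[d,0,0]),proj('side',p+[d,0.0095,0]),proj('side',p+[d,-.0095,0]))
for n,X in dict(tabtop_near=[.567,.2405,.062],tabtop_far=[.567,.2005,.062],spine_near=[.567,.2675,.034],spine_far=[.567,.1735,.034]).items(): q=proj('side',X);print(n,q,(q[0]-230)*5,(q[1]-190)*4.6)
"
```

```text
tcp [312.25819792 281.13226069]
[317.14275092 282.97584103] [315.49524394 285.85857304] [318.77217261 280.12475382]
[307.40896665 279.30201185] [305.71981309 282.14354304] [309.0797111  276.49144886]
tabtop_near [308.54905717 280.90007792] 392.7452858489852 418.1403584182569
tabtop_far [315.64330307 268.88432531] 428.21651535889487 362.86789644163076
spine_near [303.93766682 296.21624437] 369.6883340907999 488.59472407919463
spine_far [320.33187889 268.05199913] 451.65939444912397 359.03919601235475
```

```bash
python3 -c "
from fit import *
np.set_printoptions(precision=4,suppress=True)
print(tri([223.5,174],[271.5,227]),tri([214,260],[341,253]))
im=viewer.capture('top')
cv2.imwrite('pics/g3.png',cv2.resize(im[165:275,165:285],None,fx=5,fy=5,interpolation=cv2.INTER_CUBIC))
"
```

```text
(array([0.6708, 0.2033, 0.1654]), np.float64(0.018853563688347185)) (array([0.4884, 0.21  , 0.1696]), np.float64(0.017037509134565035))
```

View pics/g3.png

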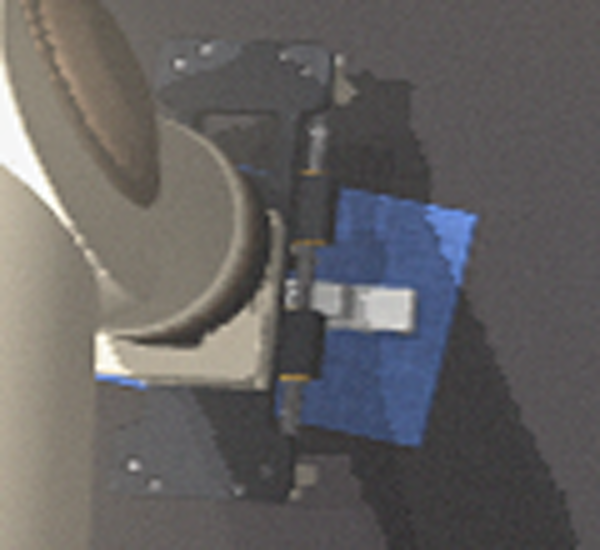

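The top view shows the hand centred over the comb in x. The tips in the side picture look about 20 mm higher than the reported TCP. With the fingers part-open I can go 15 mm lower safely either way, and the gap on closing tells me what was gripped: 16 mm is the tab, 20 mm is the spine.

play_rows(steps=[[0, 0, 0, 0, 0, 0, 120], [0, 0, 0, 0, 0, 0, 120], [0, 0, 0, 0, 0, -5, 120], [0, 0, 0, 0, 0, -5, 120], [0, 0, 0, 0, 0, -4, 120], [0, 0, 0, 0, 0, 0, 120]])

```text
time_s: 9.0
tcp_pos: [0.5666, 0.2206, 0.0223]
tcp_rot: [-0.0, 0.722, 0.692, -0.0]
force: [-0.7, 0.4, 0.4]
finger_gap: 0.53
finger_force: 0.0
```

play_rows(steps=[[0, 0, 0, 0, 0, 0, 255], [0, 0, 0, 0, 0, 0, 255], [0, 0, 0, 0, 0, 0, 255], [0, 0, 0, 0, 0, 0, 255], [0, 0, 0, 0, 0, 0, 255], [0, 0, 0, 0, 0, 0, 255], [0, 0, 0, 0, 0, 0, 255]])

```text
time_s: 9.88
tcp_pos: [0.5672, 0.2208, 0.023]
tcp_rot: [0.0, 0.722, 0.692, 0.0]
force: [0.6, 0.4, 0.9]
finger_gap: 0.164
finger_force: 30.0
```

The gap is 16 mm with 30 N, so the tab is gripped. The tips are at least 24 mm above the reported TCP. I'll re-grip 8 mm deeper for a firmer hold.

play_rows(steps=[[0, 0, 0, 0, 0, 0, 180], [0, 0, 0, 0, 0, 0, 180], [0, 0, 0, 0, 0, -4, 180], [0, 0, 0, 0, 0, -4, 180], [0, 0, 0, 0, 0, 0, 180], [0, 0, 0, 0, 0, 0, 255], [0, 0, 0, 0, 0, 0, 255], [0, 0, 0, 0, 0, 0, 255], [0, 0, 0, 0, 0, 0, 255]])

```text
time_s: 11.0
tcp_pos: [0.5671, 0.2208, 0.015]
tcp_rot: [0.0, 0.722, 0.692, 0.0]
force: [1.1, 0.0, -0.9]
finger_gap: 0.173
finger_force: 30.0
```

```bash
python3 -c "
from h import *
st()"
```

```text
t 11.0 tcp mm [567.13 220.85  14.97] yang -2.43 z [ 2.e-04  1.e-04 -1.e+00] F [ 1.11  0.02 -0.94] M [-0.11 -0.03  0.01] gap 15.9 ff 30.0
```

play_rows(steps=[[0, 0, 0, 0, 0, 10, 255], [0, 0, 0, 0, 0, 25, 255], [0, 0, 0, 0, 0, 30, 255], [0, 0, -0.5, 3.4, -44, 5, 255], [0, 0, -0.5, 4, -50, 0, 255], [0, 0, -0.5, 4, -50, 0, 255], [0, 0, -0.5, 4, -50, 0, 255], [0, 0, -0.5, 4, -50, 0, 255], [0, 0, -0.5, 3, -45, 0, 255], [0, 0, -0.4, 1, -25, 0, 255]])

```text
time_s: 12.25
tcp_pos: [0.5902, -0.0971, 0.0856]
tcp_rot: [0.001, 0.744, 0.669, -0.0]
force: [0.3, 1.1, -1.5]
finger_gap: 0.174
finger_force: 30.0
```

play_rows(steps=[[0, 0, 0, 0, 0, -10, 255], [0, 0, 0, 0, 0, 0, 255], [0, 0, 0, 0, 0, 0, 255]])

```text
time_s: 12.62
tcp_pos: [0.5903, -0.0909, 0.0748]
tcp_rot: [-0.001, 0.741, 0.671, 0.0]
force: [-0.8, 0.6, -2.2]
finger_gap: 0.169
finger_force: 30.0
```

```bash
python3 -c "
from fit import *
st()
z=bot.observe()['tcp_pos'][2]-.009
for c in('top','side'):
    im=viewer.capture(c)
    r=viewer.silhouettes('comb',c)
    if r: print(c,r[0]['score'],fit(c,r[0]['pixels'],COMB,[590,-93,-6],z))
    x,y=(310,170) if c=='top' else (300,140)
    cv2.imwrite('pics/n_'+c+'.png',cv2.resize(im[y:y+100,x:x+110],None,fx=6,fy=6,interpolation=cv2.INTER_CUBIC))
"
```

```text
t 12.62 tcp mm [590.34 -90.95  74.78] yang -5.67 z [-6.0e-04  1.1e-03 -1.0e+00] F [-0.83  0.55 -2.24] M [-0.09  0.04  0.02] gap 15.6 ff 30.0
top 0.62 (array([588.34, -89.73,  -6.35]), np.float64(79.4), np.float64(59.0))
side 0.8 (array([591.25, -92.36,  -3.78]), np.float64(81.2), np.float64(240.0))
```

View pics/n_side.png

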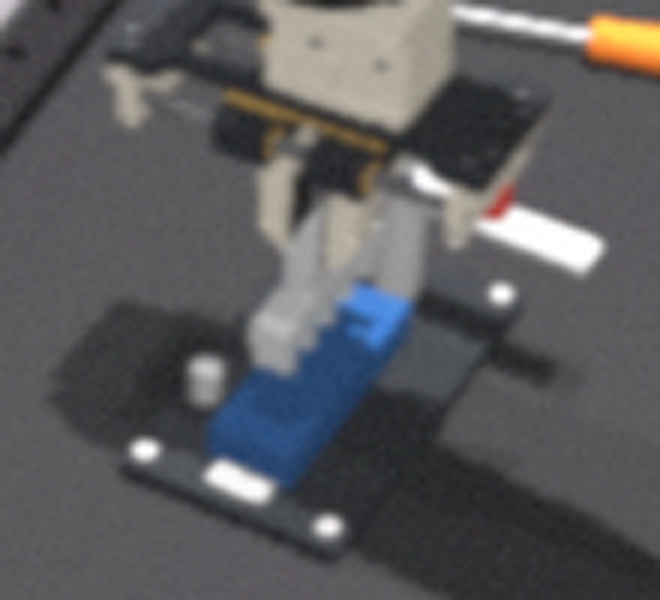

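The comb hangs level over the row, and the dowel is clear. I'll lower it to just above contact.

play_rows(steps=[[0, 0, 0, 0, 0, -12, 255], [0, 0, 0, 0, 0, -12, 255], [0, 0, 0, 0, 0, -4, 255], [0, 0, 0, 0, 0, 0, 255], [0, 0, 0, 0, 0, 0, 255], [0, 0, 0, 0, 0, 0, 255]])

```text
time_s: 13.58
tcp_pos: [0.5908, -0.0933, 0.0473]
tcp_rot: [0.0, 0.742, 0.67, 0.0]
force: [-0.0, -0.3, -1.7]
finger_gap: 0.168
finger_force: 30.0
```

```bash
python3 -c "
from h import *
st()"
```

```text
t 13.57 tcp mm [590.83 -93.26  47.34] yang -5.83 z [ 8.e-04 -1.e-04 -1.e+00] F [-0.03 -0.29 -1.66] M [-0.12  0.06  0.02] gap 15.4 ff 30.0
```

play_rows(steps=[[0, 0, 0, 0, 0.3, -2, 255], [0, 0, 0, 0, 0, -1.5, 255], [0, 0, 0, 0, 0, -1, 255], [0, 0, 0, 0, 0, -1, 255], [0, 0, 0, 0, 0, 0, 255], [0, 0, 0, 0, 0, 0, 255]])

```text
time_s: 14.32
tcp_pos: [0.5905, -0.0929, 0.0414]
tcp_rot: [0.0, 0.742, 0.67, 0.0]
force: [0.6, 0.0, -1.9]
finger_gap: 0.166
finger_force: 30.0
```

play_rows(steps=[[0, 0, 0, 0, 0, -1, 255], [0, 0, 0, 0, 0, -1, 255], [0, 0, 0, 0, 0, -1, 255], [0, 0, 0, 0, 0, 0, 255]])

```text
time_s: 14.82
tcp_pos: [0.5903, -0.0929, 0.0383]
tcp_rot: [-0.0, 0.742, 0.67, -0.0]
force: [0.3, 1.0, -1.8]
finger_gap: 0.175
finger_force: 30.0
```

The teeth are about 5 mm into the slots with no contact force. I'll keep going.

play_rows(steps=[[0, 0, 0, 0, 0, -1, 255], [0, 0, 0, 0, 0, -1, 255], [0, 0, 0, 0, 0, -1, 255], [0, 0, 0, 0, 0, -1, 255], [0, 0, 0, 0, 0, -1, 255], [0, 0, 0, 0, 0, 0, 255]])

```text
time_s: 15.58
tcp_pos: [0.5904, -0.0929, 0.0333]
tcp_rot: [-0.0, 0.742, 0.67, -0.0]
force: [-0.7, 0.1, -1.7]
finger_gap: 0.172
finger_force: 30.0
```

play_rows(steps=[[0, 0, 0, 0, 0, -1, 255], [0, 0, 0, 0, 0, -1, 255], [0, 0, 0, 0, 0, -1, 255], [0, 0, 0, 0, 0, -1, 255], [0, 0, 0, 0, 0, 0, 255]])

```text
time_s: 16.2
tcp_pos: [0.5904, -0.0929, 0.0293]
tcp_rot: [-0.0, 0.742, 0.67, -0.0]
force: [-0.2, -0.3, -2.1]
finger_gap: 0.168
finger_force: 30.0
```

play_rows(steps=[[0, 0, 0, 0, 0, -0.8, 255], [0, 0, 0, 0, 0, -0.8, 255], [0, 0, 0, 0, 0, 0, 255]])

```text
time_s: 16.58
tcp_pos: [0.5905, -0.0929, 0.0279]
tcp_rot: [0.0, 0.742, 0.67, 0.0]
force: [-0.2, 0.0, -1.2]
finger_gap: 0.17
finger_force: 30.0
```

play_rows(steps=[[0, 0, 0, 0, 0, -0.8, 255], [0, 0, 0, 0, 0, 0, 255]])

```text
time_s: 16.82
tcp_pos: [0.5906, -0.0929, 0.0274]
tcp_rot: [0.0, 0.742, 0.67, 0.0]
force: [-1.5, 0.1, 2.6]
finger_gap: 0.169
finger_force: 30.0
```

Contact comes at the expected home height. I'll press slightly more, then open.

play_rows(steps=[[0, 0, 0, 0, 0, -0.6, 255], [0, 0, 0, 0, 0, 0, 255], [0, 0, 0, 0, 0, 0, 255]])

```text
time_s: 17.2
tcp_pos: [0.5907, -0.0929, 0.0269]
tcp_rot: [0.0, 0.742, 0.67, 0.0]
force: [-2.5, 0.2, 5.2]
finger_gap: 0.171
finger_force: 30.0
```

play_rows(steps=[[0, 0, 0, 0, 0, 0, 190], [0, 0, 0, 0, 0, 0, 190], [0, 0, 0, 0, 0, 0, 190], [0, 0, 0, 0, 0, 0, 190]])

```text
time_s: 17.7
tcp_pos: [0.5904, -0.0929, 0.0263]
tcp_rot: [-0.0, 0.742, 0.67, -0.0]
force: [-0.4, -0.3, -0.6]
finger_gap: 0.254
finger_force: 0.0
```

play_rows(steps=[[0, 0, 0, 0, 0, 10, 190], [0, 0, 0, 0, 0, 20, 170], [0, 0, 0, 0, 0, 30, 130], [0, 0, 0, 0, 0, 40, 130], [0, 0, 0, 0, 0, 0, 130]])

```text
time_s: 18.32
tcp_pos: [0.5942, -0.0934, 0.132]
tcp_rot: [0.003, 0.742, 0.67, 0.003]
force: [0.4, -1.1, -0.3]
finger_gap: 0.488
finger_force: 0.0
```

```bash
python3 -c "
from fit import *
st()
np.set_printoptions(precision=4,suppress=True)
for n,c,p,z in(('lm top','top',[401.6,239.7],.107),('lm side','side',[380.9,168.8],.107)): print(n,atz(c,p,z))
a,b=atz('top',[398.55,213.85],.085),atz('top',[393.95,263.3],.085);d=(b-a)[:2];print('strap',a,b,np.hypot(*d)); u=d/np.hypot(*d)
print('dir ang from +y ccw',np.arctan2(-u[0],u[1]))
for c in('top','side'):
    im=viewer.capture(c).astype(int)
    m=(im[...,2]>120)&(im[...,1]<90)&(im[...,0]<90);n,l,s,ce=cv2.connectedComponentsWithStats(m.astype(np.uint8))
    print(c,[(s[i].tolist(),np.round(ce[i],1).tolist()) for i in range(1,n) if 360<ce[i][0]<430 and 140<ce[i][1]<260 and s[i][4]>3])
    r=viewer.landmark_of('clamp_handle',c)[:1];print(r and (r[0]['xy'],r[0]['score'],atz(c,r[0]['xy'],.107)))
    r=viewer.silhouettes('comb',c)
    if r: print('comb',r[0]['score'],fit(c,r[0]['pixels'],COMB,[590.4,-93.2,-5.9],.019))
"
```

```text
t 18.32 tcp mm [594.17 -93.42 131.97] yang -5.84 z [ 9.2e-03 -9.0e-04 -1.0e+00] F [ 0.37 -1.09 -0.28] M [-0.12  0.08  0.01] gap 44.9 ff 0.0
lm top [ 0.5296 -0.1866  0.107 ]
lm side [ 0.5349 -0.1799  0.107 ]
strap [ 0.5904 -0.1858  0.085 ] [ 0.4785 -0.1723  0.085 ] 0.11270074427531751
dir ang from +y ccw 1.4503787033372872
top []
[]
side [([415, 153, 4, 1, 4], [416.5, 153.0]), ([380, 165, 6, 11, 54], [382.5, 169.4])]
([381.0, 167.9], 0.73, array([ 0.536 , -0.1839,  0.107 ]))
comb 0.58 (array([592.11, -95.04,  -5.46]), np.float64(27.6), np.float64(284.0))
```

play_rows(steps=[[0, 0, 9.9, -6.5, -9.7, 0, 130], [0, 0, 9.9, -6.5, -9.7, 0, 130], [0, 0, 9.9, -6.5, -9.7, 0, 130], [0, 0, 9.9, -6.5, -9.7, 0, 130], [0, 0, 9.9, -6.5, -9.7, 0, 130], [0, 0, 9.9, -6.5, -9.7, 0, 130], [0, 0, 9.9, -6.5, -9.7, 0, 130], [0, 0, 9.9, -6.5, -9.7, 0, 130], [0, 0, 9.8, -6.5, -9.7, 0, 130], [0, 0, 0, 0, 0, 0, 130]])

```text
time_s: 19.88
tcp_pos: [0.5308, -0.1811, 0.1255]
tcp_rot: [-0.001, 0.061, 0.998, 0.0]
force: [0.2, 0.0, -0.7]
finger_gap: 0.488
finger_force: 0.0
```

```bash
python3 -c "
from h import *
st();print(np.round(bot.observe()['qpos'],2))"
```

```text
t 19.88 tcp mm [ 530.81 -181.12  125.53] yang 82.96 z [-1.8e-03  5.0e-04 -1.0e+00] F [ 0.16  0.   -0.67] M [0.04 0.01 0.01] gap 44.9 ff 0.0
[ 0.46  0.4  -0.23  1.84  0.11  0.92  1.63]
```

play_rows(steps=[[0, 0, 0, 1, 0.5, -15, 130], [0, 0, 0, 0, 0, -20, 130], [0, 0, 0, 0, 0, -15, 130], [0, 0, 0, 0, 0, -3.5, 130], [0, 0, 0, 0, 0, 0, 130]])

```text
time_s: 20.5
tcp_pos: [0.533, -0.1793, 0.0726]
tcp_rot: [-0.0, 0.06, 0.998, 0.0]
force: [0.2, 0.4, 0.7]
finger_gap: 0.489
finger_force: 0.0
```

play_rows(steps=[[0, 0, 0, 0, 0, 0, 255], [0, 0, 0, 0, 0, 0, 255], [0, 0, 0, 0, 0, 0, 255], [0, 0, 0, 0, 0, 0, 255], [0, 0, 0, 0, 0, 0, 255]])

```text
time_s: 21.12
tcp_pos: [0.5331, -0.1796, 0.0733]
tcp_rot: [0.0, 0.06, 0.998, 0.0]
force: [0.6, -0.7, 3.5]
finger_gap: 0.161
finger_force: 30.0
```

The handle is pinched. Now I'll swing it along the arc.

play_rows(steps=[[0, 0, -4.4, 0.6, 3.8, 0, 255], [0, 0, -4.5, 0.9, 3.8, 0, 255], [0, 0, -4.4, 1.2, 3.7, 0, 255], [0, 0, -4.5, 1.5, 3.6, 0, 255], [0, 0, -4.4, 1.8, 3.5, 0, 255], [0, 0, -4.5, 2.0, 3.3, 0, 255], [0, 0, 0, 0, 0, 0, 255]])

```text
time_s: 22.0
tcp_pos: [0.5414, -0.1589, 0.0733]
tcp_rot: [0.001, 0.288, 0.958, -0.0]
force: [-0.4, -2.4, 2.1]
finger_gap: 0.161
finger_force: 30.0
```

```bash
python3 -c "
from h import *
st();p=np.array(bot.observe()['tcp_pos'])*1e3-[581,-186.3,0];print(p,np.hypot(*p[:2]),np.degrees(np.arctan2(-p[0],p[1])))"
```

```text
t 22.0 tcp mm [ 541.41 -158.86   73.26] yang 56.49 z [ 9.0e-04 -1.2e-03 -1.0e+00] F [-0.42 -2.36  2.06] M [-0.53 -0.07 -0.03] gap 14.8 ff 30.0
[-39.59396755  27.43727733  73.26466959] 48.17142776879479 55.279352861900975
```

play_rows(steps=[[0, 0, -8.9, 4.7, 6.1, 0, 255], [0, 0, -8.9, 5.5, 5.3, 0, 255], [0, 0, -8.9, 6.2, 4.3, 0, 255], [0, 0, -8.9, 6.8, 3.3, 0, 255], [0, 0, -8.9, 7.2, 2.2, 0, 255], [0, 0, 0, 0, 0, 0, 255]])

```text
time_s: 22.75
tcp_pos: [0.5723, -0.1392, 0.0733]
tcp_rot: [0.002, 0.63, 0.777, -0.001]
force: [1.4, -5.0, 1.5]
finger_gap: 0.16
finger_force: 30.0
```

```bash
python3 -c "
from h import *
st();p=np.array(bot.observe()['tcp_pos'])*1e3-[581,-186.3,0];print(p,np.hypot(*p[:2]),np.degrees(np.arctan2(-p[0],p[1])))"
```

```text
t 22.75 tcp mm [ 572.33 -139.21   73.28] yang 11.91 z [ 0.0019 -0.0028 -1.    ] F [ 1.43 -4.95  1.51] M [-1.2  -0.3  -0.08] gap 14.8 ff 30.0
[-8.6709536  47.08650393 73.27861474] 47.87822352912376 10.434090513922591
```

play_rows(steps=[[0, 0, -8.9, 7.4, 0.5, 0, 255], [0, 0, -8.9, 6, -0.6, 0, 255], [0, 0, 0, 0, 0, 0, 255]])

```text
time_s: 23.12
tcp_pos: [0.5857, -0.1388, 0.0733]
tcp_rot: [0.002, 0.742, 0.671, -0.0]
force: [1.8, -5.3, 0.7]
finger_gap: 0.164
finger_force: 30.0
```

play_rows(steps=[[0, 0, 0, 1.5, -0.2, 0, 255], [0, 0, 0, 0, 0, 0, 255]])

```text
time_s: 23.38
tcp_pos: [0.5857, -0.1388, 0.0733]
tcp_rot: [0.0, 0.741, 0.671, -0.001]
force: [-1.6, -5.4, 4.0]
finger_gap: 0.164
finger_force: 30.0
```

play_rows(steps=[[0, 0, 0, 1.5, -0.2, 0, 255], [0, 0, 0, 1.5, -0.2, 0, 255], [0, 0, 0, 0, 0, 0, 255]])

```text
time_s: 23.75
tcp_pos: [0.5856, -0.1387, 0.0731]
tcp_rot: [-0.002, 0.741, 0.671, -0.002]
force: [-9.4, -3.2, 11.2]
finger_gap: 0.163
finger_force: 30.0
```

It's against the stop: the force rises with no motion. I'll relax the push, release and retreat.

play_rows(steps=[[0, 0, 0, -3, 0.3, 0, 255], [0, 0, 0, 0, 0, 0, 130], [0, 0, 0, 0, 0, 0, 130], [0, 0, 0, 0, 0, 0, 130], [0, 0, 0, 0, 0, 0, 130], [0, 0, 0, 0, 0, 15, 130], [0, 0, 0, 0, 0, 40, 130], [0, 0, 0, 0, 0, 50, 130]])

```text
time_s: 24.75
tcp_pos: [0.5855, -0.137, 0.1791]
tcp_rot: [-0.001, 0.742, 0.67, -0.001]
force: [1.1, 1.4, 1.4]
finger_gap: 0.491
finger_force: 0.0
```

play_rows(steps=[[0, 0, 0, -40, 40, 10, 130], [0, 0, 0, -30, 50, 0, 130], [0, 0, 0, -30, 50, 0, 130], [0, 0, 0, -30, 50, 0, 130], [0, 0, 0, -30, 50, 0, 130], [0, 0, 0, 0, 30, 0, 130], [0, 0, 0, 0, 0, 0, 130]])

```text
time_s: 25.62
tcp_pos: [0.4263, 0.1356, 0.1893]
tcp_rot: [0.0, 0.74, 0.672, 0.001]
force: [-0.8, -1.1, -0.2]
finger_gap: 0.488
finger_force: 0.0
```

```bash
python3 -c "
from fit import *
st()
for c in('top','side'):
    im=viewer.capture(c)
    r=viewer.silhouettes('clamp',c)[:1]
    for m in r: print(c,m['score'],np.round(cv2.boxPoints(cv2.minAreaRect(np.argwhere(m['pixels'])[:,::-1].astype(np.float32))),1).tolist())
    x,y=(312,180) if c=='top' else (310,145)
    a=cv2.resize(im[y:y+95,x:x+100],None,fx=4,fy=4,interpolation=cv2.INTER_CUBIC)
    A=a if c=='top' else np.hstack([A,a])
cv2.imwrite('pics/end.png',A)"
```

```text
t 25.62 tcp mm [426.29 135.61 189.28] yang -5.54 z [ 0.0021  0.0014 -1.    ] F [-0.77 -1.07 -0.19] M [-0.13  0.07  0.  ] gap 44.9 ff 0.0
top 0.92 [[351.29998779296875, 220.5], [352.3999938964844, 208.5], [404.6000061035156, 213.1999969482422], [403.5, 225.1999969482422]]
```

View pics/end.png

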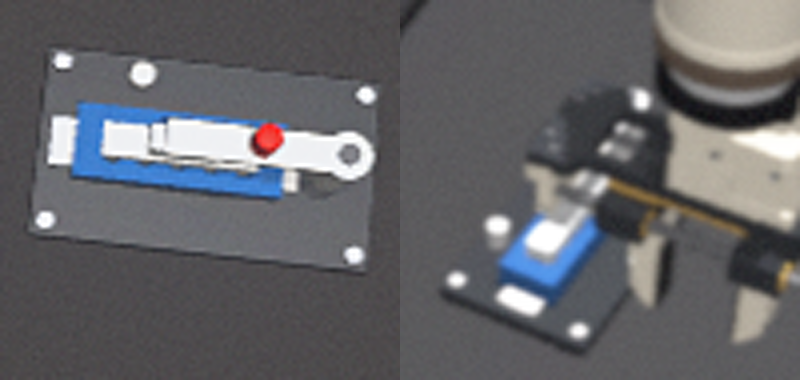

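The top view shows the strap lying along the row over the seated comb, with the handle at crop (268,138). The dowel is untouched and the robot is clear of everything.

```bash
python3 -c "
from station import bot
print(bot.sign_off())"
```

```text
the job is handed in; nothing more can be done
None
```

I seated the comb in the blue row and closed the clamp to its stop, then moved the arm clear and handed the job in at about 26 s; the force at the wrist stayed near 5 N while the comb went in, and the first grasp missed the tab but left the comb standing in place.

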